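# Put the dip rod away in its narrow glass tube

### The arm

A 7-joint arm with a two-finger parallel gripper is mounted at the origin on a cart in front of the work surface, level with it; the furniture and walls round the work are solid. World frame = base frame: x ahead of the robot, y to its left, z up, the work surface at z = 0. Lengths are in m, angles in rad, forces in N, time in s.
With the tool pointing down it reaches from about 0.4 to 0.85 m from the base axis. Payload 10.4 kg.
Tool frame: the origin (TCP) lies at the very end of the fingers, on their centre line; the grasp point (between the pads) lies r.hold_point_z behind it (r.hold_point_z is the distance from the TCP to the grasp point, in m); z points along the fingers, y is the direction in which the jaws open and shut (so a half turn about z gives the same grasp; the last joint's range is limited). The gripper opens to 87 mm and grips with 3 to 60 N. Pads are 19 mm wide; open, the fingers measure 117 mm over their backs; the gripper's body (75 mm by 190 mm) begins 51 mm behind the grasp point.
Start: joints at [1.259, 0.332, -0.065, 1.46, 0.022, 1.35, -0.088], TCP at [0.178, -0.599, 0.223] pointing down, gripper open.
Joint ranges: [-2.6, 2.6], [-0.5, 2.12], [-1.47, 1.34], [0.16, 2.42], [-1.27, 4.41], [0.06, 2.06], [-2.6, 2.6]. Speed limits (rad/s): [2.22, 2.22, 2.79, 2.79, 3.14, 3.14, 3.14].

### API

Orientations are given as a unit quaternion [x, y, z, w].
In Python, from bench import r gives the robot as it stands.
- The arm moves only by the tool send_rows, never from a script. Its argument "commands" is a list of rows, each a list of 7 numbers: the shift along the world's x, y, z normalised to -1 to 1, where 1 is 0.03 m, then the turn, a rotation vector about the world's x, y, z normalised to -1 to 1, where 1 is 5 degrees, then the gripper command: -1 is fully open, 1 is shut, values between are in proportion. In form: [[tx, ty, tz, ax, ay, az, jaw], ...]. A call has 1 to 10 rows; each row shifts and turns the pose as measured when the row begins; what a row does not reach is not made up. A row lasts 1/12 s, in which the tool goes at most 41.7 mm and 7.16 degrees, less where a joint would pass 70% of its speed; a pose out of reach is approached as far as the arm can. A call with a number of a shift or a turn outside -1 to 1 is refused whole. A call with a gripper value outside its range is refused whole. The fingers move at their own pace and stop on an object; "grip_force" is the grip in N (left out, the last holds). Time passes only in rows, so rows that do not move let the fingers close. It gives the time, the measured TCP pose, the force and the opening at its end, in the units of the state.
- r.read_state(): the state, without advancing time (a new reading comes with each control period).
- r.camera(name): name is "scene" or "top"; returns the picture (384x512x3 uint8, blue, green, red); there is no depth.
- r.calibration(name): a dict with "K" (3x3 intrinsics, pixels), "R" (3x3) and "t" (3): a world point X has camera coordinates R X + t. Camera axes: x right, y down, z forward; pixel columns grow to the right and rows downward; lengths in m; the calibration is good to about 2 mm. A picture is of the moment at which its call begins. calibration takes no time and is no camera call.
- r.close_job(): hands the job in, once; it reports no verdict.
The state is a dict: "time": time; "joint_positions": joint angles; "joint_vel": joint speeds; "joint_torque": joint torques, N m; "ee_pos": TCP position; "eef_rot": TCP orientation; "ft_force": force on the tool from outside, world axes, zero at the start; "torque": the same for the moment, N m; "width": finger opening in m.
Only numpy, scipy, OpenCV 4.12 (cv2) and the standard library are available. Lean on these libraries where they do the work, as an engineer would, in place of code of your own. Each camera call takes 0.05 s, during which the arm holds its last target.

### The job

Take the cap off the narrow glass tube and stand it upright (open end down) in the flat steel tray, then take the steel dip rod from its stand and push it down into the narrow tube until its collar rests on the rim; a stiff seal inside resists, so the rod does not sink by its own weight. Leave the rod there and let go. Leave the wide tube capped and do not disturb the jar, the vial or the brass weight.

Things in the scene. Friction and masses are not known exactly. Their poses are not given: they have to be found in the camera images.
- narrow_tube_mouth (a point): Centre of the mouth, at rim height, of the narrow upright glass tube: outer diameter 20 mm, bore 14 mm, rim 95 mm above the bench, bore open 80 mm deep. Fixed to the bench by a round aluminium foot of 64 mm diameter. z up. At the start its cap covers it. It may stand left or right of the wide tube.
- wiper (a joint): Black rubber seal that slides in the bore of the narrow tube; it moves only when pushed with about 4 N and stays where it is left. Value in m, growing downwards: its top face is 30 mm + value below the rim. It starts between 0 and 0.02; its stop is at 0.047; with the rod fully home it reads about 0.045.
- narrow_cap_center (a point): Centre of the grey push-over cap on the narrow tube, half-way up its 45 mm height; diameter 32 mm (34 mm over the ribs). Closed at the top, the upper 20 mm solid; open below with a 24 mm wide, 25 mm deep socket. It sits loosely over the tube with its lower edge 25 mm below the rim and lifts straight off (by more than 25 mm). z up.
- rod_grip (a point): Centre of the black round handle of the steel dip rod: handle 16 mm diameter, 64 mm long, upright. Straight below it: a steel collar (20 mm diameter, 6 mm thick, underside 38 mm below this point), then a shaft of 10 mm diameter and 75 mm length with a round tip 113 mm below this point. Whole rod 145 mm, about 90 g. z runs from tip to handle (up).
- rod_tip (a point): The lower round end of the dip rod, 113 mm below the handle's centre.
- rod_stand: Fixed aluminium stand for the rod, origin at the centre of its underside: base 70 x 80 mm, two 12 mm uprights at y = +-30 mm (its own axes), top plate 44 x 76 mm with its upper face 90 mm above the bench and a 14 mm hole in the middle. The rod hangs upright in the hole, its collar on the plate and its tip 15 mm above the bench. Stand and tray may change sides.
- cap_tray: Fixed flat square steel tray, 104 x 104 mm outside, 96 x 96 mm inside, 18 mm high, 4 mm walls, 4 mm floor. Origin at the centre of its underside (on the bench).
- wide_cap_center (a point): Centre of the grey cap, 54 mm diameter and 45 mm tall, on the short wide glass tube (outer diameter 40 mm, rim 70 mm above the bench): top of this cap 90 mm above the bench. To be left in place.
- jar: Small white sample jar with a screw lid, 52 mm diameter, 67 mm tall, standing behind the tubes; origin at the centre of its underside. Bystander.
- vial: Small glass sample vial with a black cap, 27 mm diameter, 56 mm tall; origin at the centre of its underside. Bystander.
- brass_weight: Brass knob weight, 25 mm diameter, 30 mm tall; origin at the centre of its underside. Bystander.

How it is judged:
By the outcome, as a careful person would: the job done as asked, in the order asked, and still so for the second after the job is handed in, with the robot touching nothing.
It also fails if it takes over 64 s, if anything falls off the work surface, if the arm or the gripper's body presses on something with over 40 N, if the wrist force passes 120 N, or if a joint passes its speed limit or range.

## Working session

There is one attempt and no reset: what is moved stays moved. The work goes in short steps, Python scripts to look and compute and a tool call to move; the robot and the scene stay as the last step left them, time stands still between calls to the robot, and variables do not carry over. Pictures are saved under pics/ and viewed, and the job is handed in when it is done.

Besides the shell and the picture viewer there is one more tool, called as name([rows], argument=value, ...), one row to a line, values as JSON. send_rows: Moves the arm, as the interface text tells. Scaled input: -1 to 1 covers 0.03 m each way for a shift and 5 degrees each way for a turn. Its arguments: {"type":"object","properties":{"commands":{"type":"array"},"grip_force":{"type":"number"}},"required":["commands"]}

```bash
mkdir -p pics; ls; python3 - <<'E'
from bench import r
import cv2,numpy as np
for n in("scene","top"):
    cv2.imwrite(f"pics/{n}0.png",r.camera(n))
    c=r.calibration(n);print(n,np.round(c["K"],1).tolist(),np.round(c["R"],3).tolist(),np.round(c["t"],3).tolist())
s=r.read_state();print(s,r.hold_point_z)
E
```

```text
pics
scene [[463.2, 0.0, 258.6], [0.0, 463.2, 196.3], [0.0, 0.0, 1.0]] [[0.674, -0.739, -0.018], [-0.553, -0.488, -0.676], [0.49, 0.465, -0.737]] [-0.409, 0.391, 0.873]
top [[464.5, 0.0, 250.0], [0.0, 464.5, 199.2], [0.0, 0.0, 1.0]] [[-0.026, -1.0, -0.015], [-0.981, 0.029, -0.192], [0.192, 0.01, -0.981]] [0.044, 0.605, 1.098]
{'time': 0.1, 'joint_positions': array([ 1.25938475,  0.332808  , -0.06468212,  1.4608301 ,  0.02159592,
        1.34988565, -0.08851905]), 'joint_vel': array([-4.44210592e-05, -1.21295287e-03,  9.61849411e-04, -4.44737189e-03,
        1.38219385e-03, -1.78400021e-03,  1.95111811e-03]), 'joint_torque': array([ 1.91923471e-03, -6.24545217e+01,  2.47584481e-02, -3.90718389e+01,
       -6.14358578e-02,  3.66098236e-02, -3.22354640e-05]), 'ee_pos': array([ 0.17790305, -0.5988016 ,  0.22184687]), 'eef_rot': array([ 9.89592711e-01,  1.43895395e-01, -1.16627375e-04, -6.06914694e-04]), 'ft_force': array([ 0.04822014, -0.679089  , -0.6239262 ]), 'torque': array([ 0.00668832, -0.04462802, -0.03325574]), 'width': 0.08714869566871579} 0.0187
```

View pics/scene0.png

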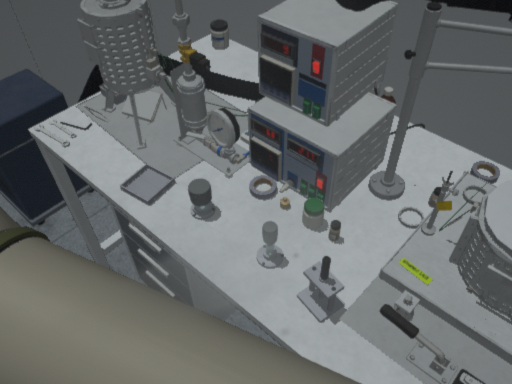

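View pics/top0.png

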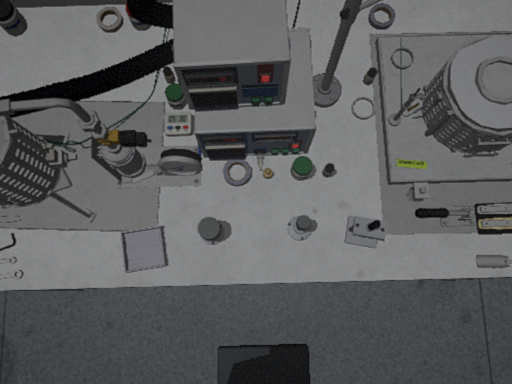

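The tray is at about (145,249) in the top view, the wide cap at (211,230), the narrow cap at (303,225), and the rod stand at (367,230). I'll zoom in next.

```bash
python3 - <<'E'
import cv2
a=cv2.imread("pics/top0.png");b=cv2.imread("pics/scene0.png")
cv2.imwrite("pics/t1.png",cv2.resize(a[205:255,280:400],None,fx=6.5,fy=6.5,interpolation=cv2.INTER_CUBIC))
cv2.imwrite("pics/s1.png",cv2.resize(b[215:325,245:355],None,fx=5.4,fy=5.4,interpolation=cv2.INTER_CUBIC))
cv2.imwrite("pics/t2.png",cv2.resize(a[205:280,110:240],None,fx=6,fy=6,interpolation=cv2.INTER_CUBIC))
E
```

```text
(no output)
```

View pics/t1.png

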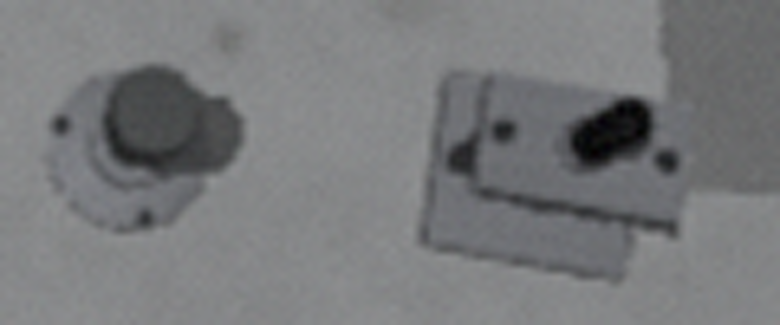

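View pics/s1.png

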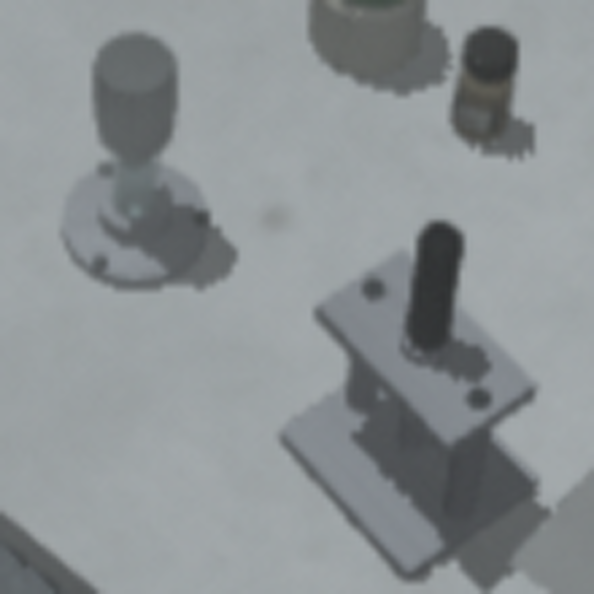

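View pics/t2.png

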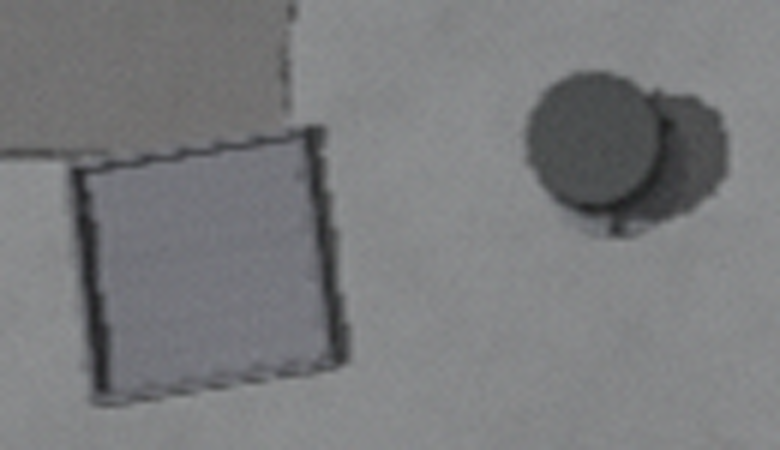

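The crops show these pixels (in crop coordinates):
- **Cap top:** (152,110) in t1 and (136,62) in s1.
- **Handle top:** (630,118) in t1 and (442,240) in s1.
- **Tray corners:** (80,165), (315,130), (345,360) and (97,402) in t2.

Next I'll measure these with masks.

```bash
cat > h.py <<'E'
from bench import r
import cv2,numpy as np
C={n:r.calibration(n) for n in("scene","top")}
def ray(n,p):
    c=C[n];R=np.array(c["R"]);t=np.array(c["t"])
    d=R.T@np.linalg.inv(c["K"])@[p[0],p[1],1.];return -R.T@t,d
def plane(n,p,z):
    o,d=ray(n,p);return o+d*(z-o[2])/d[2]
def tri(ps,pt):
    o1,d1=ray("scene",ps);o2,d2=ray("top",pt)
    A=np.stack([d1,-d2],1);s=np.linalg.lstsq(A,o2-o1,rcond=None)[0]
    a=o1+d1*s[0];b=o2+d2*s[1];return (a+b)/2,np.linalg.norm(a-b)
def proj(n,X):
    c=C[n];p=np.array(c["K"])@(np.array(c["R"])@X+np.array(c["t"]));return p[:2]/p[2]
E
python3 - <<'E'
from h import *
f=lambda x,y,s,x0,y0:((x+.5)/s-.5+x0,(y+.5)/s-.5+y0)
np.set_printoptions(precision=4,suppress=True)
ct=f(152,110,6.5,280,205);cs=f(136,62,5.4,245,215)
print("captop",plane("top",ct,.115),plane("scene",cs,.115),tri(cs,ct))
ft=f(128,150,6.5,280,205);fs=f(138,220,5.4,245,215)
for z in(.0,.01):print("foot",plane("top",ft,z),plane("scene",fs,z))
# handle mask
for n,bx in(("top",(360,215,390,235)),("scene",(318,252,336,285))):
    g=cv2.cvtColor(cv2.imread(f"pics/{n}0.png"),cv2.COLOR_BGR2GRAY)
    x0,y0,x1,y1=bx;m=(g[y0:y1,x0:x1]<(55 if n=="top" else 75)).astype(np.uint8)
    k,l,s,c=cv2.connectedComponentsWithStats(m);i=1+np.argmax(s[1:,4])
    print(n,s[i]+[x0,y0,0,0,0],c[i]+[x0,y0],"plane .128",plane(n,c[i]+[x0,y0],.128))
    if n=="top":a=c[i]+[x0,y0]
    else:print("tri handle",tri(c[i]+[x0,y0],a))
ht=f(630,118,6.5,280,205);hs=f(442,240,5.4,245,215)
print("hand top",plane("top",ht,.158),plane("scene",hs,.158),tri(hs,ht))
t=[plane("top",f(x,y,6,110,205),.018) for x,y in((80,165),(315,130),(345,360),(97,402))]
print("tray",np.array(t),np.mean(t,0),[np.linalg.norm(t[i]-t[i-1]) for i in range(4)])
st=[plane("top",f(x,y,6.5,280,205),.09) for x,y in((488,75),(693,105),(678,232),(475,188))]
print("stand",np.array(st),np.mean(st,0),[np.linalg.norm(st[i]-st[i-1]) for i in range(4)])
w=plane("top",f(595,140,6,110,205),.09);print("wide",w)
for nm,p in(("vial",(329,170)),("jar",(303,168)),("brass",(268,173))):print(nm,plane("top",p,.05))
E
```

```text
captop [ 0.538  -0.0961  0.115 ] [ 0.5379 -0.099   0.115 ] (array([ 0.5391, -0.0969,  0.1118]), np.float64(0.0015365317999312528))
foot [ 0.5387 -0.0977  0.    ] [ 0.5415 -0.0969  0.    ]
foot [ 0.5374 -0.0967  0.01  ] [ 0.5362 -0.1016  0.01  ]
top [368 220  12  11  87] [373.6437 225.069 ] plane .128 [ 0.5232 -0.257   0.128 ]
scene [321 257   9  23 158] [325.0063 267.962 ] plane .128 [ 0.5229 -0.2577  0.128 ]
tri handle (array([ 0.5234, -0.2573,  0.127 ]), np.float64(0.0001492402729943216))
hand top [ 0.5244 -0.2561  0.158 ] [ 0.5234 -0.2575  0.158 ] (array([ 0.5247, -0.2567,  0.1558]), np.float64(4.5955128580265124e-05))
tray [[0.5377 0.3547 0.018 ]
 [0.5499 0.2544 0.018 ]
 [0.4522 0.2408 0.018 ]
 [0.4375 0.3449 0.018 ]] [0.4943 0.2987 0.018 ] [np.float64(0.10066141074406684), np.float64(0.10101128570088547), np.float64(0.09867129572703275), np.float64(0.10511909876913526)]
stand [[ 0.5511 -0.223   0.09  ]
 [ 0.5378 -0.2974  0.09  ]
 [ 0.4913 -0.2881  0.09  ]
 [ 0.5094 -0.2154  0.09  ]] [ 0.5224 -0.256   0.09  ] [np.float64(0.04237687030735483), np.float64(0.07553706571295683), np.float64(0.0474753503646252), np.float64(0.07494479386932207)]
wide [0.5325 0.1275 0.09  ]
vial [ 0.6772 -0.1751  0.05  ]
jar [ 0.6844 -0.1095  0.05  ]
brass [ 0.674  -0.0202  0.05  ]
```

Both views agree to about 2 mm and match the given heights:
- **Tube and cap:** (0.538, -0.097)
- **Rod:** (0.523, -0.257)
- **Tray centre:** (0.494, 0.299)

I'll move above the cap.

send_rows([
  [0.6,0.84,0,0,0,0,-1],
  [0.6,0.84,0,0,0,0,-1],
  [0.6,0.84,0,0,0,0,-1],
  [0.6,0.84,0,0,0,0,-1],
  [0.6,0.84,0,0,0,0,-1],
  [0.6,0.84,0,0,0,0,-1],
  [0.6,0.84,0,0,0,0,-1],
  [0.6,0.84,0,0,0,0,-1],
  [0.6,0.84,0,0,0,0,-1],
  [0.6,0.84,0,0,0,0,-1],
], grip_force=20)

```text
time: 0.93
ee_pos: [0.355, -0.3381, 0.2166]
eef_rot: [0.991, 0.137, -0.004, -0.003]
ft_force: [0.2, 0.3, 0.1]
width: 0.087
```

send_rows([
  [0.65,0.86,0,0,0,0,-1],
  [0.65,0.86,0,0,0,0,-1],
  [0.65,0.86,0,0,0,0,-1],
  [0.65,0.86,0,0,0,0,-1],
  [0.65,0.86,0,0,0,0,-1],
  [0.65,0.86,0,0,0,0,-1],
  [0.65,0.86,0,0,0,0,-1],
  [0.65,0.86,0,0,0,0,-1],
  [0.65,0.86,0,0,0,0,-1],
  [0.3,0.3,0,0,0,0,-1],
])

```text
time: 1.77
ee_pos: [0.5453, -0.0787, 0.215]
eef_rot: [0.99, 0.139, -0.005, -0.004]
ft_force: [0.5, 0.4, 1.1]
width: 0.0871
```

```bash
python3 - <<'E'
from h import *
from scipy.spatial.transform import Rotation as Ro
s=r.read_state();print(s["ee_pos"],Ro.from_quat(s["eef_rot"]).as_matrix().round(3))
E
```

```text
[ 0.54531535 -0.07874394  0.2150191 ] [[ 0.962  0.274 -0.011]
 [ 0.275 -0.962  0.007]
 [-0.008 -0.01  -1.   ]]
```

send_rows([
  [-0.25,-0.6,-0.5,-0.08,-0.12,0,-1],
  [0,0,-0.5,0,0,0,-1],
  [0,0,-0.5,0,0,0,-1],
  [0,0,-0.3,0,0,0,-1],
  [0,0,0,0,0,0,-1],
])

```text
time: 2.18
ee_pos: [0.5396, -0.0907, 0.1578]
eef_rot: [0.99, 0.143, 0.0, -0.001]
ft_force: [0.1, 0.5, -0.4]
width: 0.0868
```

Next I'll fix the y offset while descending to z = 0.0845.

send_rows([
  [-0.06,-0.22,-0.4,0,0,0,-1],
  [0,0,-0.6,0,0,0,-1],
  [0,0,-0.6,0,0,0,-1],
  [0,0,-0.5,0,0,0,-1],
  [0,0,-0.25,0,0,0,-1],
  [0,0,0,0,0,0,-1],
])

```text
time: 2.68
ee_pos: [0.538, -0.1009, 0.0847]
eef_rot: [0.99, 0.142, 0.001, -0.001]
ft_force: [-0.4, 0.8, 0.6]
width: 0.0873
```

```bash
python3 - <<'E'
from h import *
b=r.camera("scene");a=r.camera("top")
v=np.hstack([cv2.resize(b[190:290,215:315],None,fx=4,fy=4),cv2.resize(a[180:280,255:355],None,fx=4,fy=4)])
cv2.imwrite("pics/g1.png",v)
E
```

```text
(no output)
```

View pics/g1.png

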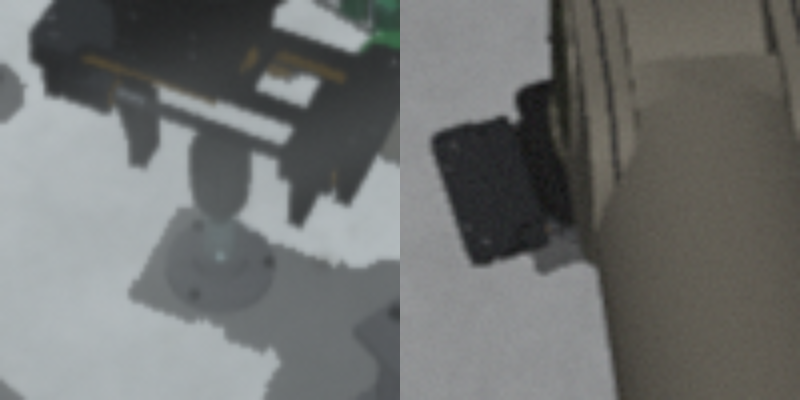

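The scene view shows the cap (px 220,170) midway between the fingers. I'll nudge +3 mm in y, then close.

send_rows([
  [0,0.12,0,0,0,0,0],
  [0,0,0,0,0,0,0.3],
  [0,0,0,0,0,0,0.6],
  [0,0,0,0,0,0,1],
  [0,0,0,0,0,0,1],
  [0,0,0,0,0,0,1],
  [0,0,0,0,0,0,1],
])

```text
time: 3.37
ee_pos: [0.5416, -0.0971, 0.0908]
eef_rot: [0.99, 0.143, 0.005, 0.001]
ft_force: [-0.1, -0.8, -0.3]
width: 0.0486
```

The fingers are still closing and the arm has drifted up slightly. I'll correct that and finish the grip.

send_rows([
  [-0.1,0,-0.2,0,0,0,1],
  [0,0,0,0,0,0,1],
  [0,0,0,0,0,0,1],
  [0,0,0,0,0,0,1],
  [0,0,0,0,0,0,1],
])

```text
time: 3.78
ee_pos: [0.5388, -0.0973, 0.0847]
eef_rot: [0.99, 0.142, 0.006, 0.001]
ft_force: [-0.4, -0.1, 0.6]
width: 0.0309
```

send_rows([
  [0,0,0.4,0,0,0,1],
  [0,0,0.6,0,0,0,1],
  [0,0,0.8,0,0,0,1],
  [0,0,0.8,0,0,0,1],
  [0,0,0.8,0,0,0,1],
  [0,0,0.6,0,0,0,1],
  [0,0,0.2,0,0,0,1],
  [0,0,0,0,0,0,1],
], grip_force=25)

```text
time: 4.45
ee_pos: [0.5364, -0.0967, 0.2195]
eef_rot: [0.99, 0.143, 0.005, 0.001]
ft_force: [-0.2, 0.6, -1.0]
width: 0.0313
```

```bash
python3 - <<'E'
from h import *
b=r.camera("scene");a=r.camera("top")
v=np.hstack([cv2.resize(b[160:290,215:315],None,fx=4,fy=4),cv2.resize(a[170:300,255:355],None,fx=4,fy=4)])
cv2.imwrite("pics/g2.png",v)
E
```

```text
(no output)
```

View pics/g2.png

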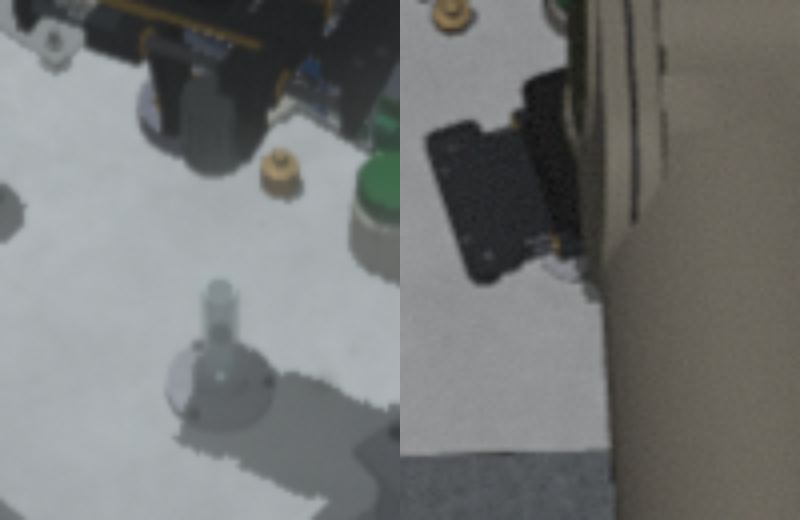

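The cap is off (px 210,130) and the bare tube mouth is at (220,288). I'll carry the cap to the tray.

send_rows([
  [-0.1,0.5,0,0,0,0,1],
  [-0.1,0.9,0,0,0,0,1],
  [-0.1,0.95,0,0,0,0,1],
  [-0.1,0.95,0,0,0,0,1],
  [-0.1,0.95,0,0,0,0,1],
  [-0.1,0.95,0,0,0,0,1],
  [-0.1,0.95,0,0,0,0,1],
  [-0.1,0.95,0,0,0,0,1],
  [-0.1,0.95,0,0,0,0,1],
  [-0.1,0.95,0,0,0,0,1],
])

```text
time: 5.38
ee_pos: [0.4929, 0.1817, 0.2027]
eef_rot: [0.99, 0.138, -0.007, -0.001]
ft_force: [1.5, 0.4, 0.1]
width: 0.0312
```

send_rows([
  [0.1,0.9,0,0,0,0,1],
  [0.1,0.9,0,0,0,0,1],
  [0,0.8,0,0,0,0,1],
  [0,0.5,0,0,0,0,1],
  [0,0.2,0,0,0,0,1],
  [0,0,0,0,0,0,1],
])

```text
time: 5.88
ee_pos: [0.4876, 0.295, 0.1943]
eef_rot: [0.989, 0.145, -0.015, -0.001]
ft_force: [0.9, 0.1, -0.3]
width: 0.0311
```

send_rows([
  [0.2,0.1,-0.5,0,-0.34,0,1],
  [0,0,-0.9,0,0,0,1],
  [0,0,-0.9,0,0,0,1],
  [0,0,-0.9,0,0,0,1],
  [0,0,-0.9,0,0,0,1],
  [0,0,-0.6,0,0,0,1],
  [0,0,-0.3,0,0,0,1],
  [0,0,0,0,0,0,1],
])

```text
time: 6.55
ee_pos: [0.4914, 0.2888, 0.0348]
eef_rot: [0.99, 0.142, -0.001, 0.003]
ft_force: [-0.5, -0.2, -0.8]
width: 0.0313
```

```bash
python3 - <<'E'
from h import *
b=r.camera("scene");a=r.camera("top")
v=np.hstack([cv2.resize(b[110:230,90:210],None,fx=3.3,fy=3.3),cv2.resize(a[190:310,85:205],None,fx=3.3,fy=3.3)])
cv2.imwrite("pics/g3.png",v)
E
```

```text
(no output)
```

View pics/g3.png

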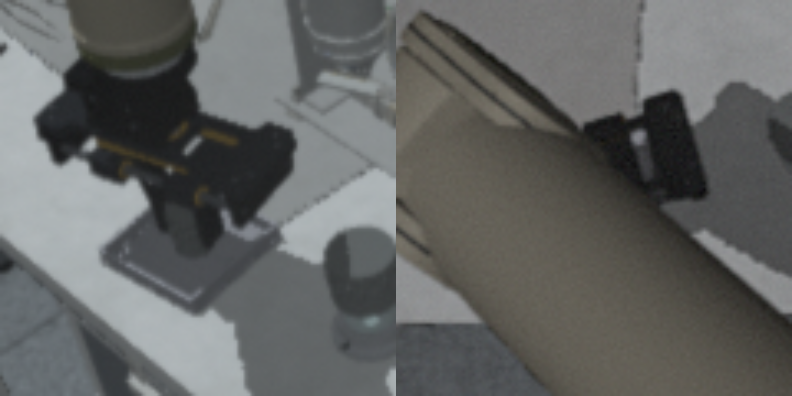

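The cap (px 190,240) hangs inside the tray outline. I'll lower it gently.

send_rows([
  [0,0.25,-0.2,0.06,0,0,1],
  [0,0,-0.1,0,0,0,1],
  [0,0,-0.1,0,0,0,1],
  [0,0,-0.05,0,0,0,1],
  [0,0,0,0,0,0,1],
])

```text
time: 7.07
ee_pos: [0.4955, 0.2999, 0.0273]
eef_rot: [0.99, 0.142, 0.004, -0.001]
ft_force: [-0.6, -0.4, -1.2]
width: 0.0313
```

send_rows([
  [-0.05,0,-0.2,0,0,0,1],
  [0,0,-0.1,0,0,0,1],
  [0,0,-0.05,0,0,0,1],
  [0,0,0,0,0,0,1],
])

```text
time: 7.4
ee_pos: [0.495, 0.3006, 0.0189]
eef_rot: [0.99, 0.142, 0.006, -0.001]
ft_force: [0.8, 0.4, 0.1]
width: 0.0312
```

send_rows([
  [0,0,-0.08,0,0,0,1],
  [0,0,-0.06,0,0,0,1],
  [0,0,0,0,0,0,1],
])

```text
time: 7.65
ee_pos: [0.4963, 0.3011, 0.019]
eef_rot: [0.99, 0.142, 0.008, -0.0]
ft_force: [-0.2, 0.1, -1.2]
width: 0.0308
```

send_rows([
  [-0.03,0,-0.12,0,0.17,0,1],
  [0,0,-0.1,0,0,0,1],
])

```text
time: 7.82
ee_pos: [0.4973, 0.302, 0.0167]
eef_rot: [0.99, 0.142, 0.002, -0.001]
ft_force: [-11.5, -11.2, 35.8]
width: 0.0312
```

It touched the floor at 36 N. I'll ease up 1 mm and open partly.

send_rows([
  [0,0,0.05,0,0,0,1],
  [0,0,0,0,0,0,0.0],
  [0,0,0,0,0,0,-0.2],
  [0,0,0,0,0,0,-0.2],
  [0,0,0,0,0,0,-0.2],
])

```text
time: 8.23
ee_pos: [0.4975, 0.302, 0.0175]
eef_rot: [0.99, 0.142, 0.002, -0.001]
ft_force: [-0.2, 0.4, -0.8]
width: 0.0486
```

send_rows([
  [0,0,0.2,0,0,0,-0.2],
  [0,0,0.5,0,0,0,-0.2],
  [0,0,0.8,0,0,0,-0.2],
  [0,0,0.9,0,0,0,-0.4],
  [0,0,0.9,0,0,0,-0.6],
  [0,0,0.9,0,0,0,-0.6],
  [0,0,0.9,0,0,0,-0.6],
  [0,0,0.9,0,0,0,-0.6],
  [0,0,0.8,0,0,0,-0.6],
])

```text
time: 8.98
ee_pos: [0.4914, 0.3001, 0.2321]
eef_rot: [0.99, 0.144, -0.003, -0.0]
ft_force: [0.5, -0.6, -0.6]
width: 0.0691
```

```bash
python3 - <<'E'
from h import *
b=r.camera("scene")
cv2.imwrite("pics/g4.png",cv2.resize(b[110:300,90:340],None,fx=3,fy=3))
E
```

```text
(no output)
```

View pics/g4.png

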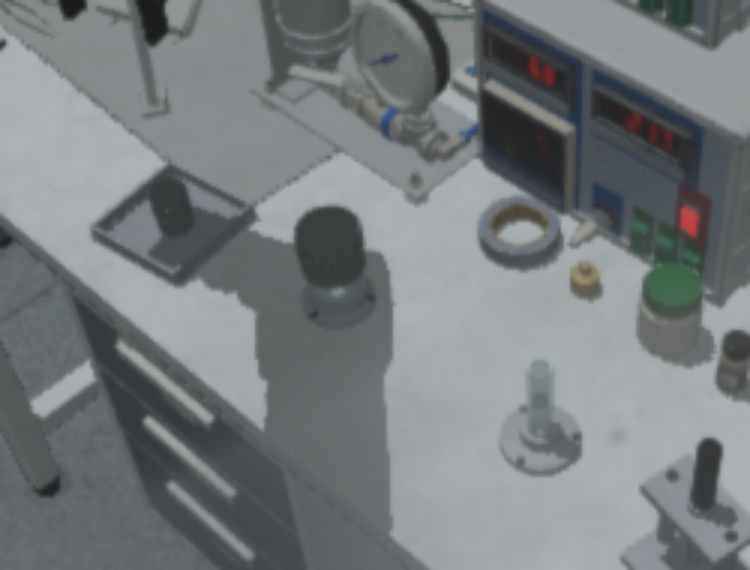

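The cap stands upright in the tray (172,205), and the wide cap, jar, vial and weight haven't moved. I'll go to the rod.

send_rows([
  [0.05,-0.6,0.02,0,0,0,-0.6],
  [0.05,-0.98,0.02,0,0,0,-0.6],
  [0.05,-0.98,0.02,0,0,0,-0.6],
  [0.05,-0.98,0.02,0,0,0,-0.6],
  [0.05,-0.98,0.02,0,0,0,-0.6],
  [0.05,-0.98,0.02,0,0,0,-0.6],
  [0.05,-0.98,0.02,0,0,0,-0.6],
  [0.05,-0.98,0.02,0,0,0,-0.6],
  [0.05,-0.98,0.02,0,0,0,-0.6],
  [0.05,-0.98,0.02,0,0,0,-0.6],
])

```text
time: 9.87
ee_pos: [0.5027, 0.0195, 0.2583]
eef_rot: [0.988, 0.154, 0.008, -0.004]
ft_force: [-0.2, -0.3, 0.4]
width: 0.0696
```

send_rows([
  [0.06,-0.95,-0.05,0,0,0,-0.6],
  [0.06,-0.95,-0.05,0,0,0,-0.6],
  [0.06,-0.95,-0.05,0,0,0,-0.6],
  [0.06,-0.95,-0.05,0,0,0,-0.6],
  [0.06,-0.95,-0.05,0,0,0,-0.6],
  [0.06,-0.95,-0.05,0,0,0,-0.6],
  [0.06,-0.95,-0.05,0,0,0,-0.6],
  [0.06,-0.95,-0.05,0,0,0,-0.6],
  [0.06,-0.6,-0.05,0,0,0,-0.6],
  [0,-0.1,0,0,0,0,-0.6],
])

```text
time: 10.7
ee_pos: [0.5159, -0.2447, 0.2551]
eef_rot: [0.988, 0.153, 0.012, -0.002]
ft_force: [-0.7, 0.8, 0.3]
width: 0.0699
```

I'll level the tool and line up above the handle.

send_rows([
  [0.2,-0.3,-0.3,-0.09,0.26,0,-0.6],
  [0,0,-0.7,0,0,0,-0.6],
  [0,0,-0.7,0,0,0,-0.6],
  [0,0,-0.4,0,0,0,-0.6],
  [0,0,0,0,0,0,-0.6],
  [0,0,0,0,0,0,-0.6],
])

```text
time: 11.2
ee_pos: [0.5229, -0.2518, 0.1957]
eef_rot: [0.988, 0.154, 0.003, 0.001]
ft_force: [-0.0, 0.2, -0.3]
width: 0.0697
```

```bash
python3 - <<'E'
from h import *
from scipy.spatial.transform import Rotation as Ro
s=r.read_state();R=Ro.from_quat(s["eef_rot"]).as_matrix();print(s["time"],s["ee_pos"].round(4),"tool z",R[:,2].round(4),"joints",s["joint_positions"].round(2))
b=r.camera("scene");a=r.camera("top")
v=np.hstack([cv2.resize(b[200:340,260:380],None,fx=3.3,fy=3.3),cv2.resize(a[160:300,310:430],None,fx=3.3,fy=3.3)])
cv2.imwrite("pics/g5.png",v)
E
```

```text
11.2 [ 0.5229 -0.2518  0.1957] tool z [ 6.4e-03 -7.0e-04 -1.0e+00] joints [ 0.73  0.28 -0.42  1.61  0.12  1.28 -0.98]
```

View pics/g5.png

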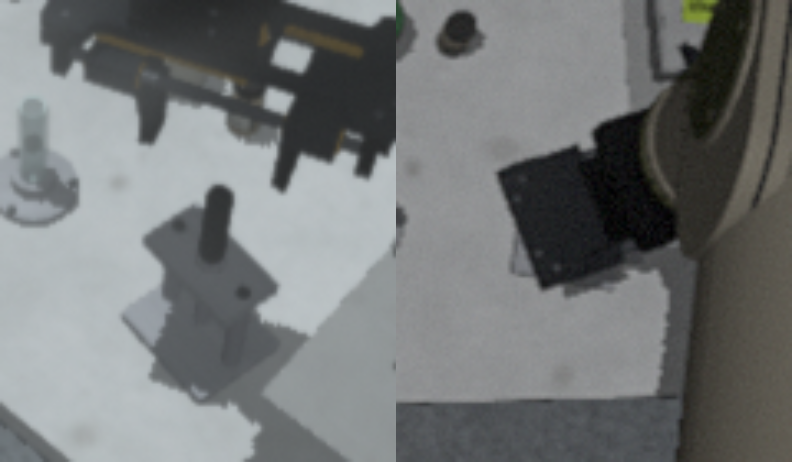

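The handle top (px 218,195) is centred below the jaw gap. I'll descend to z ≈ 0.109.

send_rows([
  [0,-0.17,-0.4,0,0.07,0,-0.6],
  [0,0,-0.6,0,0,0,-0.6],
  [0,0,-0.7,0,0,0,-0.6],
  [0,0,-0.6,0,0,0,-0.6],
  [0,0,-0.3,0,0,0,-0.6],
  [0,0,0,0,0,0,-0.6],
])

```text
time: 11.8
ee_pos: [0.5257, -0.2597, 0.1189]
eef_rot: [0.988, 0.154, 0.004, 0.004]
ft_force: [0.2, -0.8, 0.1]
width: 0.0696
```

send_rows([
  [-0.09,0.08,-0.3,0.08,0.1,0,-0.3],
  [0,0,0,0,0,0,0],
  [0,0,0,0,0,0,0.3],
], grip_force=40)

```text
time: 12.05
ee_pos: [0.5235, -0.2576, 0.1106]
eef_rot: [0.988, 0.154, -0.0, -0.0]
ft_force: [0.5, 0.5, 0.5]
width: 0.0569
```

send_rows([
  [0,0,0,0,0,0,0.5],
  [0,0,0,0,0,0,0.7],
  [0,0,0,0,0,0,1],
  [0,0,0,0,0,0,1],
  [0,0,0,0,0,0,1],
])

```text
time: 12.47
ee_pos: [0.5249, -0.2583, 0.1134]
eef_rot: [0.988, 0.154, 0.002, 0.001]
ft_force: [0.1, 0.5, -1.2]
width: 0.0239
```

send_rows([
  [-0.05,0.03,-0.1,0,0.05,0,1],
  [0,0,0,0,0,0,1],
  [0,0,0,0,0,0,1],
  [0,0,0,0,0,0,1],
])

```text
time: 12.8
ee_pos: [0.5234, -0.2573, 0.1104]
eef_rot: [0.988, 0.154, -0.001, 0.001]
ft_force: [-0.4, 0.6, 0.6]
width: 0.0152
```

The handle is gripped (15 mm opening). I'll lift straight up.

send_rows([
  [0,0,0.3,0,0,0,1],
  [0,0,0.5,0,0,0,1],
  [0,0,0.6,0,0,0,1],
  [0,0,0.6,0,0,0,1],
  [0,0,0.6,0,0,0,1],
  [0,0,0.6,0,0,0,1],
  [0,0,0.4,0,0,0,1],
  [0,0,0.2,0,0,0,1],
  [0,0,0,0,0,0,1],
])

```text
time: 13.55
ee_pos: [0.5232, -0.2571, 0.2333]
eef_rot: [0.988, 0.154, 0.001, 0.001]
ft_force: [-0.6, -0.3, -0.8]
width: 0.0153
```

send_rows([
  [0.08,0.5,0,0,0,0,1],
  [0.08,0.8,0,0,0,0,1],
  [0.08,0.9,0,0,0,0,1],
  [0.08,0.9,0,0,0,0,1],
  [0.08,0.8,0,0,0,0,1],
  [0.08,0.5,0,0,0,0,1],
  [0,0.3,0,0,0,0,1],
  [0,0,0,0,0,0,1],
  [0,0,0,0,0,0,1],
])

```text
time: 14.3
ee_pos: [0.5339, -0.1118, 0.2283]
eef_rot: [0.988, 0.152, -0.003, 0.0]
ft_force: [-0.2, -0.8, -0.3]
width: 0.0152
```

```bash
cat > look.py <<'E'
from h import *
import sys
from scipy.spatial.transform import Rotation as Ro
s=r.read_state();R=Ro.from_quat(s["eef_rot"]).as_matrix();print(s["time"],s["ee_pos"].round(4),"tool z",R[:,2].round(4),"w",s["width"].round(4),"f",s["ft_force"].round(1))
b=r.camera("scene");a=r.camera("top");cv2.imwrite(f"pics/{sys.argv[1]}_s.png",b);cv2.imwrite(f"pics/{sys.argv[1]}_t.png",a)
cv2.imwrite(f"pics/{sys.argv[1]}.png",np.hstack([cv2.resize(b[200:275,235:305],None,fx=7,fy=7,interpolation=cv2.INTER_CUBIC),cv2.resize(a[190:265,270:313],None,fx=7,fy=7,interpolation=cv2.INTER_CUBIC)]))
E
python3 look.py g6
```

```text
Traceback (most recent call last):
  File "look.py", line 4, in <module>
    s=r.read_state();R=Ro.from_quat(s["eef_rot"]).as_matrix();print(s["time"],s["ee_pos"].round(4),"tool z",R[:,2].round(4),"w",s["width"].round(4),"f",s["ft_force"].round(1))
                                                                                                                                ^^^^^^^^^^^^^^^^
AttributeError: 'float' object has no attribute 'round'
```

```bash
sed -i 's/s\["width"\].round(4)/round(s["width"],4)/' look.py; python3 look.py g6
```

```text
14.3 [ 0.5339 -0.1118  0.2283] tool z [-0.0056 -0.0012 -1.    ] w 0.0152 f [-0.2 -0.8 -0.3]
```

View pics/g6.png

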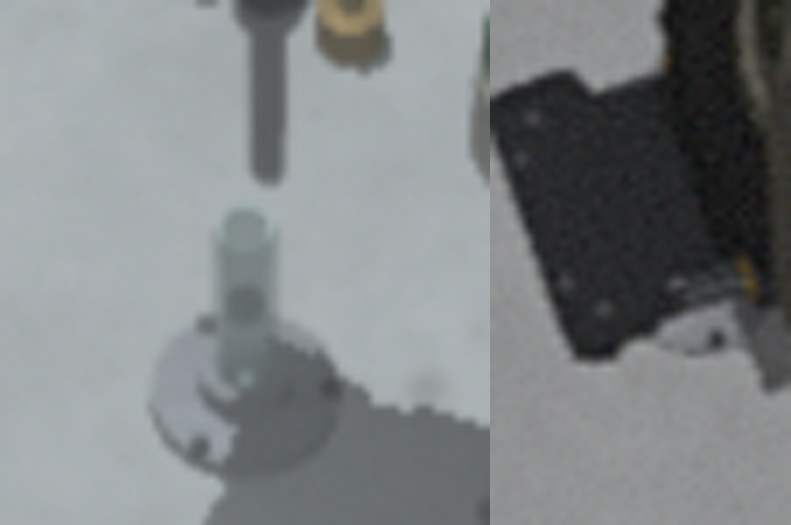

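In the scene view the rod tip is at crop (267,186) and the tube mouth is centred near (245,230). The top view is blocked by the gripper. I'll compare the rod and mouth positions through the calibration.

```bash
python3 - <<'E'
from h import *
np.set_printoptions(precision=4,suppress=True)
b=cv2.imread("pics/g6_s.png");g=cv2.cvtColor(b,cv2.COLOR_BGR2GRAY).astype(float)
for y in(210,214,218,222): # rod shaft edges at half level
    row=g[y,258:292];bg=np.median(row);dark=np.clip((bg-row)/(bg-row.min()),0,1)
    x=np.arange(258,292);k=(x>266)&(x<280);print(y,"rod cx",(x*dark*k).sum()/(dark*k).sum(),"w",(dark*k).sum())
for y in(234,238,242):
    print(y,g[y,260:280].astype(int))
f=lambda x,y:((x+.5)/7-.5+235,(y+.5)/7-.5+200)
m=f(245,230);print("mouth px",m,plane("scene",m,.095))
fc=f(244,391);print("foot",plane("scene",fc,0.0),plane("scene",fc,.01))
tcp=np.array([.5339,-.1118,.2283]);off=0.0187-.0019 # grip ~ z TCP .1104 with handle centre .128 -> .0176
for dz in(.0176-.113,.0176-.08): print("pred rod px",proj("scene",tcp+[0,0,dz]+np.array([.0056,.0012,0])*(dz)))
for X in([.538,-.0967,.095],[.538,-.0967,.0]):print("pred mouth/foot px",proj("scene",np.array(X)))
print("tip px seen",f(267,180))
E
```

```text
210 rod cx 272.7851458885942 w 5.094594594594595
214 rod cx 272.7448979591837 w 5.157894736842105
218 rod cx 272.8125 w 4.987012987012987
222 rod cx 272.7185792349727 w 4.815789473684211
234 [174 174 174 173 171 156 148 140 139 139 139 138 140 143 151 167 171 171
 172 174]
238 [174 173 172 172 171 158 141 128 128 128 128 128 128 137 150 169 172 173
 172 173]
242 [174 173 173 174 172 158 141 117 107 105 105 105 115 136 150 169 172 172
 173 175]
mouth px (269.57142857142856, 232.42857142857144) [ 0.5362 -0.0998  0.095 ]
foot [ 0.5402 -0.0958 -0.    ] [ 0.5349 -0.1005  0.01  ]
pred rod px [272.9333 225.1782]
pred rod px [273.0514 215.0917]
pred mouth/foot px [269.043  231.2062]
pred mouth/foot px [269.1061 256.2009]
tip px seen (272.7142857142857, 225.28571428571428)
```

The scene and top estimates for the mouth differ by about 3 mm in y, which is too much for the ±2 mm fit. I'll back off and get a clear top view of the bare rim.

send_rows([
  [0,-0.6,0,0,0,0,1],
  [0,-0.8,0,0,0,0,1],
  [0,-0.8,0,0,0,0,1],
  [0,-0.6,0,0,0,0,1],
  [0,-0.2,0,0,0,0,1],
  [0,0,0,0,0,0,1],
])

```text
time: 14.9
ee_pos: [0.5317, -0.213, 0.2277]
eef_rot: [0.989, 0.148, -0.003, 0.001]
ft_force: [0.5, 0.1, -0.6]
width: 0.0154
```

```bash
sed -i 's/a\[190:265,270:313\]/a[198:248,280:330]/;s/fx=7,fy=7,interpolation=cv2.INTER_CUBIC)\]))/fx=10.5,fy=10.5,interpolation=cv2.INTER_CUBIC)[:525]]))/' look.py; python3 look.py g7; python3 -c "
import cv2;print(cv2.imread('pics/g7.png').shape)"
```

```text
14.9 [ 0.5317 -0.213   0.2277] tool z [-0.0066 -0.0025 -1.    ] w 0.0154 f [ 0.5  0.1 -0.6]
(525, 1015, 3)
```

```bash
python3 -c "
import cv2;a=cv2.imread('pics/g7.png');cv2.imwrite('pics/g7v.png',a[:,215:])"
```

```text
(no output)
```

View pics/g7v.png

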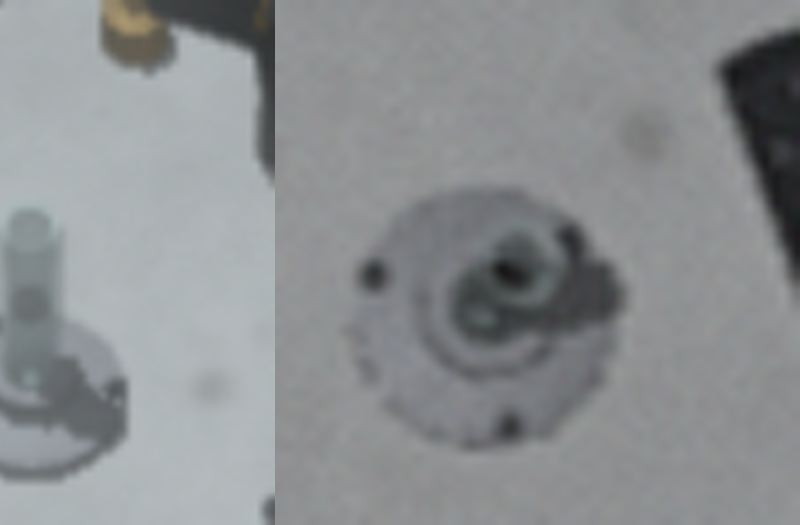

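```bash
python3 - <<'E'
from h import *
np.set_printoptions(precision=4,suppress=True)
a=cv2.imread("pics/g7_t.png");c=a[214:238,288:316].astype(float)
c=np.clip((c-40)/(170-40)*255,0,255).astype(np.uint8)
cv2.imwrite("pics/g7z.png",cv2.resize(c,None,fx=24,fy=24,interpolation=cv2.INTER_CUBIC))
b=cv2.imread("pics/g7_s.png")[226:266,252:292].astype(float);b=np.clip((b-60)/(200-60)*255,0,255).astype(np.uint8)
cv2.imwrite("pics/g7y.png",cv2.resize(b,None,fx=14,fy=14,interpolation=cv2.INTER_CUBIC))
F=lambda x,y:((x+.5)/10.5-.5+280,(y+.5)/10.5-.5+198)
p=F(211,316)
for z in(0,.006,.01):print("foot",z,plane("top",p,z))
print("rim",plane("top",F(246,262),.095))
E
```

```text
foot 0 [ 0.5387 -0.0987  0.    ]
foot 0.006 [ 0.538  -0.0981  0.006 ]
foot 0.01 [ 0.5374 -0.0977  0.01  ]
rim [ 0.5385 -0.0981  0.095 ]
```

View pics/g7z.png

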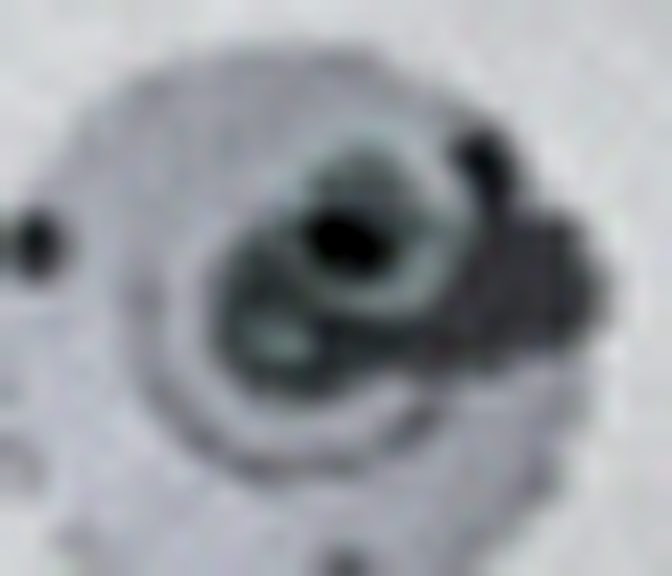

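View pics/g7y.png

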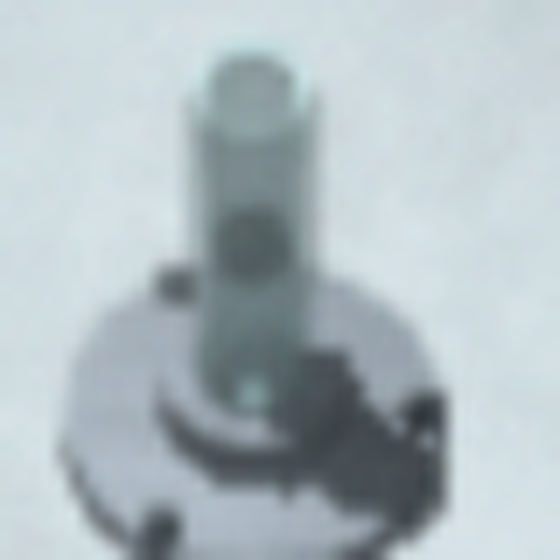

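The top rim gives (0.5376, -0.0988) and the scene gives (0.5367, -0.0995), so I'll target (0.537, -0.099). Moving back over the tube.

send_rows([
  [0.05,0.6,0,0.03,-0.07,0,1],
  [0.05,0.8,0,0,0,0,1],
  [0.05,0.8,0,0,0,0,1],
  [0.05,0.7,0,0,0,0,1],
  [0,0.4,0,0,0,0,1],
  [0,0.1,0,0,0,0,1],
  [0,0,0,0,0,0,1],
])

```text
time: 15.58
ee_pos: [0.5375, -0.0971, 0.2282]
eef_rot: [0.988, 0.153, 0.0, -0.001]
ft_force: [-0.3, -0.7, -0.9]
width: 0.0156
```

send_rows([
  [-0.02,-0.07,-0.4,0,0,0,1],
  [0,0,-0.4,0,0,0,1],
  [0,0,-0.15,0,0,0,1],
  [0,0,0,0,0,0,1],
  [0,0,0,0,0,0,1],
])

```text
time: 16.0
ee_pos: [0.5358, -0.1035, 0.1953]
eef_rot: [0.989, 0.151, -0.001, -0.001]
ft_force: [-0.5, -0.2, -0.8]
width: 0.0153
```

```bash
python3 look.py g8;python3 - <<'E'
from h import *
b=cv2.imread("pics/g8_s.png")[200:260,245:295].astype(float);b=np.clip((b-60)/(200-60)*255,0,255).astype(np.uint8)
cv2.imwrite("pics/g8y.png",cv2.resize(b,None,fx=10,fy=10,interpolation=cv2.INTER_CUBIC))
E
```

```text
16.0 [ 0.5358 -0.1035  0.1953] tool z [-0.0013  0.0014 -1.    ] w 0.0153 f [-0.5 -0.2 -0.8]
```

View pics/g8y.png

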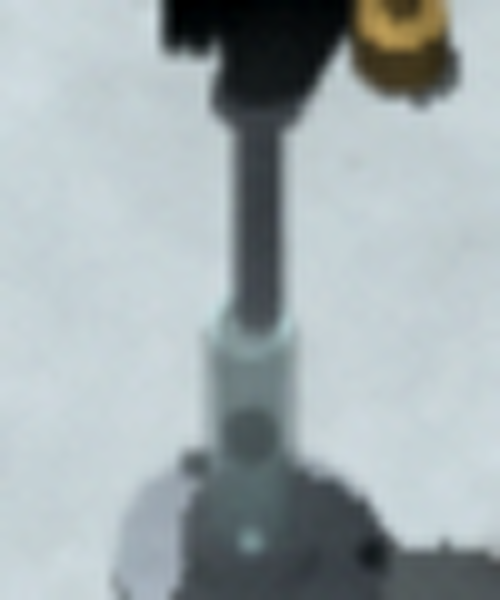

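The rod (x≈258) is about 2 mm right of the tube axis (x≈249), which fits the measured y offset of -0.1035. I'll correct it.

send_rows([
  [0.04,0.13,0,0,0,0,1],
  [0,0,0,0,0,0,1],
])

```text
time: 16.27
ee_pos: [0.5376, -0.0996, 0.1963]
eef_rot: [0.989, 0.15, 0.0, -0.001]
ft_force: [0.5, 0.3, -0.5]
width: 0.0151
```

```bash
python3 look.py g9;python3 - <<'E'
from h import *
b=cv2.imread("pics/g9_s.png")[200:260,245:295].astype(float);b=np.clip((b-60)/(200-60)*255,0,255).astype(np.uint8)
cv2.imwrite("pics/g9y.png",cv2.resize(b,None,fx=10,fy=10,interpolation=cv2.INTER_CUBIC))
E
```

```text
16.2667 [ 0.5376 -0.0996  0.1963] tool z [ 0.      0.0013 -1.    ] w 0.0151 f [ 0.5  0.3 -0.5]
```

View pics/g9y.png

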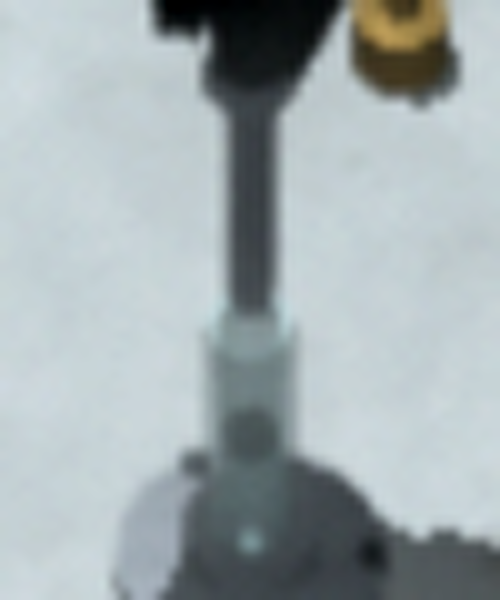

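The rod is now in line with the tube (250 vs 249). I'll enter slowly.

send_rows([
  [-0.02,0.0,-0.2,0,0,0,1],
  [0,0,-0.2,0,0,0,1],
  [0,0,-0.2,0,0,0,1],
  [0,0,0,0,0,0,1],
])

```text
time: 16.7
ee_pos: [0.5371, -0.1002, 0.177]
eef_rot: [0.989, 0.15, 0.001, -0.0]
ft_force: [0.0, 0.9, -1.7]
width: 0.0156
```

The tip is 13 mm inside without contact. Continuing down.

send_rows([
  [0,0.02,-0.25,0,0,0,1],
  [0,0,-0.25,0,0,0,1],
  [0,0,-0.25,0,0,0,1],
  [0,0,-0.2,0,0,0,1],
], grip_force=55)

```text
time: 17.03
ee_pos: [0.5375, -0.0996, 0.1466]
eef_rot: [0.989, 0.15, 0.001, 0.0]
ft_force: [-0.4, 0.7, 3.7]
width: 0.0154
```

The wiper force shows at about 4 N. I'll keep pushing toward TCP z ≈ 0.1155.

send_rows([
  [0,0,-0.25,0,0,0,1],
  [0,0,-0.25,0,0,0,1],
  [0,0,-0.25,0,0,0,1],
  [0,0,-0.1,0,0,0,1],
])

```text
time: 17.37
ee_pos: [0.5375, -0.0996, 0.1183]
eef_rot: [0.989, 0.15, 0.001, 0.0]
ft_force: [0.3, -0.3, 2.9]
width: 0.0147
```

send_rows([
  [0,0,-0.08,0,0,0,1],
  [0,0,-0.08,0,0,0,1],
])

```text
time: 17.53
ee_pos: [0.538, -0.0996, 0.115]
eef_rot: [0.989, 0.15, 0.002, 0.001]
ft_force: [-19.8, 2.3, 49.9]
width: 0.015
```

The force rose sharply at z = 0.115, right where the collar should meet the rim. I'll check, then release.

send_rows([
  [0,0,0,0,0,0,1],
  [0,0,0,0,0,0,0.4],
  [0,0,0,0,0,0,0.2],
  [0,0,0,0,0,0,0.0],
])

```text
time: 17.87
ee_pos: [0.5383, -0.0996, 0.1155]
eef_rot: [0.989, 0.15, 0.002, 0.001]
ft_force: [0.1, -0.2, -0.2]
width: 0.028
```

```bash
python3 look.py g10;python3 - <<'E'
from h import *
b=cv2.imread("pics/g10_s.png")[200:260,245:295].astype(float);b=np.clip((b-60)/(200-60)*255,0,255).astype(np.uint8)
cv2.imwrite("pics/g10y.png",cv2.resize(b,None,fx=10,fy=10,interpolation=cv2.INTER_CUBIC))
E
```

```text
17.8667 [ 0.5383 -0.0996  0.1155] tool z [ 0.0041 -0.0012 -1.    ] w 0.028 f [ 0.1 -0.2 -0.2]
```

View pics/g10y.png

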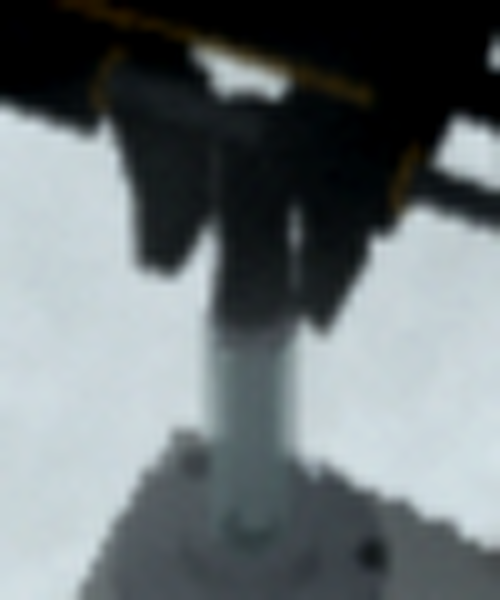

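The collar sits on the tube rim (y≈325), and the seal is near the bottom (y≈530). I'll open wider and withdraw.

send_rows([
  [0,0,0,0,0,0,-0.3],
  [0,0,0,0,0,0,-0.3],
  [0,0,0.3,0,0,0,-0.3],
  [0,0,0.6,0,0,0,-0.3],
  [0,0,0.8,0,0,0,-0.3],
  [0,0,0.8,0,0,0,-0.3],
  [0,0,0.8,0,0,0,-0.3],
  [0,0,0.8,0,0,0,-0.3],
  [0,0,0.6,0,0,0,-0.3],
])

```text
time: 18.72
ee_pos: [0.534, -0.0986, 0.2606]
eef_rot: [0.989, 0.151, -0.002, -0.001]
ft_force: [-0.4, 0.0, 0.3]
width: 0.0564
```

send_rows([
  [0,-0.5,0,0,0,0,-0.3],
  [0,-0.8,0,0,0,0,-0.3],
  [0,-0.8,0,0,0,0,-0.3],
  [0,-0.8,0,0,0,0,-0.3],
  [0,-0.8,0,0,0,0,-0.3],
  [0,-0.4,0,0,0,0,-0.3],
  [0,0,0,0,0,0,-0.3],
])

```text
time: 19.3
ee_pos: [0.536, -0.2239, 0.2729]
eef_rot: [0.988, 0.154, 0.004, 0.001]
ft_force: [-0.9, -0.1, -1.3]
width: 0.0567
```

```bash
python3 look.py g11;python3 - <<'E'
from h import *
b=cv2.imread("pics/g11_s.png");a=cv2.imread("pics/g11_t.png")
cv2.imwrite("pics/g11a.png",cv2.resize(b[160:290,100:360],None,fx=3,fy=3,interpolation=cv2.INTER_CUBIC))
cv2.imwrite("pics/g11b.png",np.hstack([cv2.resize(b[205:265,245:295],None,fx=8,fy=8,interpolation=cv2.INTER_CUBIC),cv2.resize(a[195:255,270:320],None,fx=8,fy=8,interpolation=cv2.INTER_CUBIC)]))
E
```

```text
19.3 [ 0.536  -0.2239  0.2729] tool z [ 0.0086 -0.0016 -1.    ] w 0.0567 f [-0.9 -0.1 -1.3]
```

View pics/g11a.png

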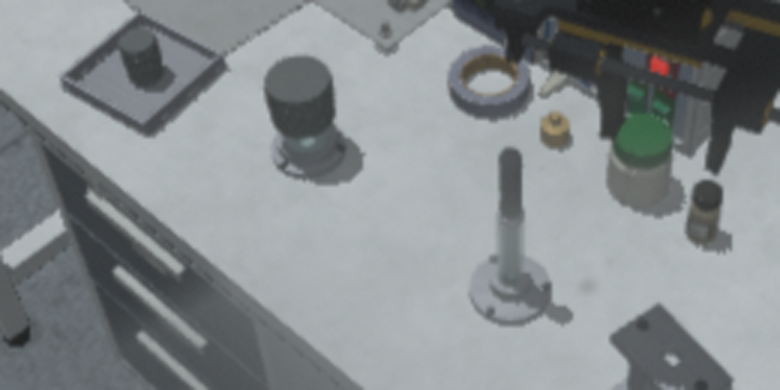

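View pics/g11b.png

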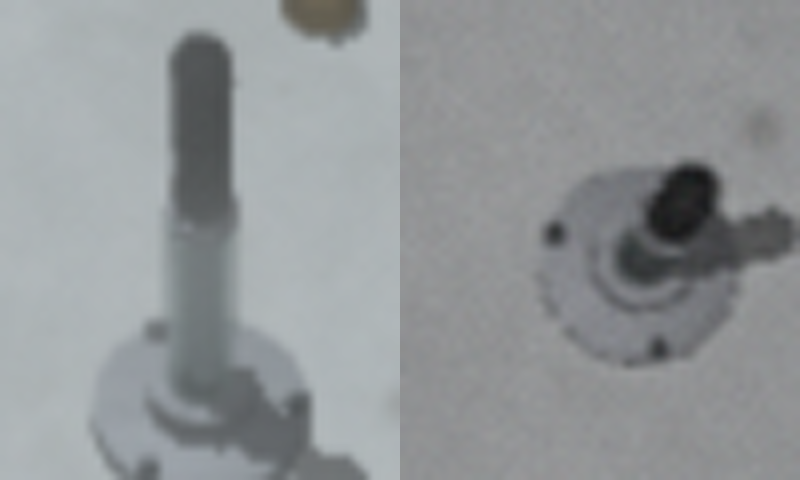

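The rod stands in the tube with its collar on the rim (g11b, y≈220). The cap is in the tray, and the bystanders and wide cap are untouched. One last height check before handing in.

```bash
python3 - <<'E'
from h import *
f=lambda x,y,x0,y0:((x+.5)/8-.5+x0,(y+.5)/8-.5+y0)
print("handle top tri (expect z~.162-.165)",tri(f(201,48,245,205),f(692-400,186,270,195)))
print("pred scene centre top/collar",[(proj("scene",np.array([.5372,-.0995,z]))-[245,205])*8 for z in(.165,.101,.095)])
r.close_job()
E
```

```text
handle top tri (expect z~.162-.165) (array([ 0.53881822, -0.09813726,  0.1652003 ]), np.float64(0.0003342907617633967))
pred scene centre top/collar [array([197.92338121,  50.95685025]), array([198.0294568 , 203.13950054]), array([198.03889825, 216.6847795 ])]
the job is handed in; nothing more can be done
```

The job is done and handed in at about 19.5 s. The cap from the narrow tube stands open end down in the steel tray. The dip rod is pushed fully into the narrow tube and released, with the gripper about 13 cm to the side, touching nothing.

- **Rod fully home:** the force jumped to about 50 N at TCP z = 0.115 m, right where the collar should meet the rim. With the rod released, the top of its handle measured z = 0.165 m, and 0.165 m is the expected height. The final pictures show the collar on the rim.
- **Rest of the scene:** the wide tube is still capped, and the jar, vial and brass weight look undisturbed in the last pictures.
- **Disagreement while measuring:** the two cameras first differed by about 3 mm in y on the tube mouth. I backed off for a clear top view, which cut the gap to under 1 mm, and the rod then entered without contact.
- **Forces:** setting the cap down peaked at 36 N and seating the collar at about 50 N, both as readings at the end of a move, through the held part, below the 120 N wrist limit.

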